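# Unlock the tablet crusher for the medicine round

### The arm

A 6-joint arm with a two-finger parallel gripper is mounted at the origin on a cart in front of the work surface, level with it; the furniture and walls round the work are solid. World frame = base frame: x ahead of the robot, y to its left, z up, the work surface at z = 0. Lengths are in m, angles in rad, forces in N, time in s.
With the tool pointing down it reaches from about 0.4 to 0.825 m from the base axis. Payload 7 kg.
Tool frame: the origin (TCP) lies on the centre line of the jaws, within the pads' length; the fingertips stand tip_reach ahead of it and the grasp point (between the pads) is the TCP (tip_reach is the distance from the TCP to the fingertips, in m); z points along the fingers, y is the line along which they close (so a half turn about z gives the same grasp; the last joint's range is limited). The gripper opens to 88 mm and grips with 3 to 60 N. Pads are 19 mm wide; open, the fingers measure 130 mm over their backs; the gripper's body (78 mm by 193 mm) begins 47 mm behind the grasp point.
Start: joints at [1.411, 0.359, 0.012, 0, -1.224, -0.288], TCP at [0.292, 0.608, 0.246] pointing down, gripper open.
Joint ranges: [-3.07, 3.07], [-1.43, 2.12], [-1.02, 1.25], [-3.03, 1.67], [-3.05, -0], [-3.03, 3.03]. Speed limits (rad/s): [2.39, 2.39, 3.01, 3.14, 3.14, 3.14].

### API

Orientations are given as [roll, pitch, yaw] about the fixed x, y, z axes, in that order (R = Rz(yaw) Ry(pitch) Rx(roll)).
In Python, from station import get_state, grab_frame, calibration, job_done, find_in, mark_of, tip_reach gives the robot as it stands.
- The arm moves only by the shell command python3 -m handwheel 'ROWS' [OPENING] [FORCE]. ROWS is JSON, a list of rows, each an object with "delta_pos": the shift along the world's x, y, z in units of 30 mm (1.0 is 30 mm), a list of three; "dr": the turn, a rotation vector about the world's x, y, z in degrees, a list of three. In form: [{"delta_pos": [tx, ty, tz], "dr": [rx, ry, rz]}, ...]. A call has 1 to 10 rows; each row shifts and turns the commanded pose from where the row before left it; what a row does not reach is not made up. A row lasts 1/10 s, in which the tool goes at most 50 mm and 8.59 degrees, less where a joint would pass 70% of its speed; a pose out of reach is approached as far as the arm can. A call is refused whole if a number of a shift passes 1 or a number of a turn 8.59, either way. A call with a gripper value outside its range is refused whole. OPENING is the closure, from -1 (fully open) to 1 (shut), set as the call begins (- or left out, the last holds). The fingers move at their own pace and stop on an object; FORCE is the grip in N (left out, the last holds). Time passes only in rows, so rows that do not move let the fingers close. It gives the time, the measured TCP pose, the force, the opening and the grip force at its end, in the units of the state.
- get_state(): the state, without advancing time (a new reading comes with each control period).
- grab_frame(name): name is "scene" or "top"; returns the picture (384x512x3 uint8, red, green, blue); there is no depth.
- calibration(name): a dict with "fx", "fy", "cx", "cy" (pixels), "extrinsics" (4x4, takes a point from world to camera coordinates). Camera axes: x right, y down, z forward; pixel columns grow to the right and rows downward; lengths in m; the calibration is good to about 2 mm. A picture is of the moment at which its call begins. calibration takes no time and is no camera call.
- job_done(): hands the job in; it is judged then, once.
Trained networks look in the newest picture that a camera, given by its name, has taken for a name from the list of things; names that differ only in an ending like _2 or _b are one class to them, and where a whole thing is asked for, a point or a joint stands for the part that bears it (a point fixed in the world has none). Each returns a list of dicts, best first, with "conf" (0 to 1); they miss things now and then, are a little off and sometimes report something else, mostly with a low value. They report only what shows in the picture. A call takes as long as a camera call. They do not tell look-alikes from the thing itself.
- find_in(camera, query): "location" ([column, row] in pixels, amid what is visible of it).
- mark_of(camera, query): "location" ([column, row] in pixels: a listed point, or the origin of a listed thing).
The state is a dict: "t": time; "q": joint angles; "qd": joint speeds; "joint_efforts": joint torques, N m; "eef_pos": TCP position; "ee_rot": TCP orientation; "force": force on the tool from outside, world axes, zero at the start; "moment": the same for the moment, N m; "width": finger opening in m; "gripper_force": force on a finger pad.
Only numpy, scipy, OpenCV 4.12 (cv2) and the standard library are available. Lean on these libraries where they do the work, as an engineer would, in place of code of your own. Each camera call takes 0.05 s, during which the arm holds its last target. There are 200 camera calls.

### The job

The tablet crusher's lever is still pinned down for carrying. Draw the lock pin right out of the clevis and park it in the notches of the steel bracket on the crusher's left side, lying level and down in both notches with its knob outwards; then raise the lever all the way up and leave it there. Leave the things standing round the crusher where they are.

Things in the scene. Friction and masses are not known exactly. Their poses are not given: they have to be found in the camera images.
- crusher: White bench tablet crusher, fixed: base 225 x 90 x 17 mm, steel anvil and cup in the middle, hinge posts at the back, locking clevis (two upright cheeks with round eyes) before the cup. Origin: centre of its underside, on the table. x runs from the lever's grip towards the hinge, y across, z up; turned about z. Highest fixed point 106 mm.
- lock_pin: Loose lock pin, about 60 g: steel shank 10 mm thick, 64 mm long; collar 18 mm wide, 4 mm thick; neck 10 mm long; round black knob 24 mm wide, 26 mm long. Origin: on the axis at the collar's face where the shank begins; y runs from here to the knob, the shank along -y. It may be turned about its axis. Starts level in the clevis, knob on the crusher's +y side.
- pin_knob (a point): Centre of the pin's knob, 27 mm along +y from the pin's origin: grip it here across its diameter (24 mm). Same axes as the pin.
- bore (a point): Mouth of the clevis bore, on its axis at the outer face of the left (+y) cheek, 90 mm up. The bore, 13 mm wide (16 in the lever), runs along -y of the crusher through left cheek (9 mm), lever eye (28 mm) and right cheek (9 mm), 50 mm in all. The pin is clear once its tip is outside this point. Axes as the crusher's.
- park (a point): Where the pin's origin lies when parked with its collar against the bracket's outer tab, 45 mm up; the shank then points to the crusher's -y. Two upright tabs 6 mm thick, 32 mm wide, 36 mm over their outer faces, reach from here to -y; each has an open-topped notch 13 mm wide with rounded mouth, floor 40 mm, top 56 mm up. Axes as the crusher's.
- press_lever (a joint): Angle of the lever about its hinge: 0 lying level (pinned), growing as the grip rises, stop at 1.1 rad. The hinge is stiff enough to stay where it is left; lifting at the grip takes about 4 to 5 N.
- lever_grip (a point): Point on the axis of the lever's round black grip (25 to 29 mm thick, 80 mm long), 200 mm from the hinge axis and 30 mm from the grip's end; 90 mm above the table when the lever lies level. Its x axis runs along the lever towards the hinge.
- lever_hinge (a point): Centre of the lever's hinge, 90 mm above the table; the hinge axis runs along the crusher's y. Axes as the crusher's.
- marker: White marker pen with black cap, lying, 16 x 122 x 17 mm, to the front left of the crusher; origin centre of underside. Leave it alone.
- carton_amp: Flat medicine carton, 63 x 122 x 24 mm, behind the crusher; origin centre of underside. Leave it alone.
- vial_big: Injection vial with grey cap, 33 mm wide, 56 mm high, to the right of the crusher; origin centre of underside. Leave it alone.
- tape_roll: Roll of surgical tape, 56 mm wide, 25 mm high, to the right of the crusher, by its hinge; origin centre of underside. Leave it alone.
Things that resemble listed ones, but are neither listed nor needed, are in the scene too. Leave any blue or orange look-alike of the lock_pin alone.

How it is judged:
On the way, in this order (a step that is already met when the one before it is completed fails the run):
1. the lock pin is drawn right out of the clevis (y of lock_pin in the frame of bore above 0.062 m), for 0.1 s.
2. the pin lies parked in both notches of the bracket, let go, with the lever still down (y of lock_pin in the frame of park between -0.004 and 0.018 m and x of lock_pin in the frame of park between -0.004 and 0.004 m and z of lock_pin in the frame of park between -0.004 and 0.004 m and angle between the y axis of lock_pin and the y axis of crusher, either way round below 0.12 rad and contact force between the fingers and lock_pin below 0.1 N and value of joint press_lever below 0.3 rad), for 0.2 s.
At the end, for the whole second after the job is handed in: The pin rests parked in both notches, knob outwards: its origin within 4 mm sideways and in height of the parking place, its collar no more than 18 mm out from the outer tab, level and in line within 0.12 rad, at rest; the lever stays raised at 0.95 rad or more (stop at 1.1) (y of lock_pin in the frame of park between -0.004 and 0.018 m and x of lock_pin in the frame of park between -0.004 and 0.004 m and z of lock_pin in the frame of park between -0.004 and 0.004 m and angle between the y axis of lock_pin and the y axis of crusher, either way round below 0.12 rad and linear speed of lock_pin below 0.02 m/s and value of joint press_lever above 0.95 rad and velocity of joint press_lever below 0.05 rad/s); the robot touches nothing.
It fails at once if the marker, carton, vial or tape roll beside the crusher is moved more than 25 mm (distance of any of marker, carton_amp, vial_big, tape_roll from where it was at the start of the episode above 0.025 m).
It also fails if it takes over 62 s, if anything falls off the work surface, if the arm or the gripper's body presses on something with over 40 N, if the wrist force passes 120 N, or if a joint passes its speed limit or range.

## Working session

There is one attempt and no reset: what is moved stays moved. The work goes in short steps, Python scripts to look and compute and a shell command to move; the robot and the scene stay as the last step left them, time stands still between calls to the robot, and variables do not carry over. Pictures are saved under pics/ and viewed, at most 10 in all, crops included, and the job is handed in when it is done.

```bash
ls; mkdir -p pics; cat > h.py <<'E'
import numpy as np, cv2
from station import *
def proj(cam,P):
    c=calibration(cam);E=np.array(c["extrinsics"]);p=E[:3,:3]@np.array(P)+E[:3,3]
    return np.array([c["fx"]*p[0]/p[2]+c["cx"],c["fy"]*p[1]/p[2]+c["cy"]])
def ray(cam,uv):
    c=calibration(cam);E=np.array(c["extrinsics"]);R=E[:3,:3]
    d=R.T@np.array([(uv[0]-c["cx"])/c["fx"],(uv[1]-c["cy"])/c["fy"],1]);return -R.T@E[:3,3],d
def atz(cam,uv,z):
    o,d=ray(cam,uv);return o+d*(z-o[2])/d[2]
E
python3 - <<'E'
from h import *
print(get_state(),tip_reach)
ims=[]
for c in("scene","top"):
    im=grab_frame(c);cv2.imwrite(f"pics/{c}0.png",im[:,:,::-1])
    print(c,ray(c,(256,192)))
    for q,z in dict(crusher=0,lock_pin=.09,pin_knob=.09,bore=.09,park=.045,lever_grip=.09,lever_hinge=.09,marker=0,carton_amp=0,vial_big=0,tape_roll=0).items():
        for r in mark_of(c,q)[:3]: print(c,q,round(r["conf"],2),np.round(r["location"],1),atz(c,r["location"],z).round(4))
E
```

```text
pics
{'t': 0.0, 'q': array([ 1.41113447e+00,  3.59387770e-01,  1.10718013e-02, -3.62560341e-04,
       -1.22411099e+00, -2.88106417e-01]), 'qd': array([-0.00089769, -0.00048973,  0.00102422,  0.00013293,  0.00114499,
       -0.00079464]), 'joint_efforts': array([-1.11808067e-04, -5.82728577e+01,  2.93045461e+01,  6.99710771e+00,
        6.76569500e-03, -1.66954387e-04]), 'eef_pos': array([0.29206032, 0.60803503, 0.24462549]), 'ee_rot': array([ 3.13993238e+00, -1.36586578e-04, -4.47891634e-01]), 'force': array([-0.21435046, -0.45518948,  0.52691116]), 'moment': array([ 0.01372674, -0.03361451,  0.00396037]), 'gripper_force': 0.0, 'width': 0.08753311793714853} 0.019
scene (array([-0.1861795 , -0.48189968,  0.92098133]), array([ 0.65519009,  0.26033912, -0.7098254 ]))
scene crusher 0.75 [220.1 194.1] [ 0.6067 -0.0479  0.    ]
scene lock_pin 0.71 [353.6 276.2] [ 0.4268 -0.4963  0.09  ]
scene lock_pin 0.47 [147.5 212.6] [0.3831 0.0515 0.09  ]
scene lock_pin 0.45 [123.6 183. ] [0.4479 0.177  0.09  ]
scene pin_knob 0.72 [352.7 271.2] [ 0.4396 -0.4908  0.09  ]
scene pin_knob 0.71 [140.1 207.
[... 1091 characters left out ...]
.5018 -0.4555  0.09  ]
top bore 0.92 [209.  202.7] [ 0.5997 -0.0142  0.09  ]
top bore 0.48 [250.4 211.2] [ 0.5745 -0.1223  0.09  ]
top bore 0.38 [268.6 169.2] [ 0.6864 -0.1736  0.09  ]
top park 0.7 [190.4 178.9] [0.6746 0.0416 0.045 ]
top lever_grip 0.76 [209. 243.] [ 0.4946 -0.0136  0.09  ]
top lever_hinge 0.75 [223.  170.4] [ 0.6859 -0.0519  0.09  ]
top marker 0.8 [171.2 223.3] [0.557  0.1024 0.    ]
top marker 0.59 [204.5 205.7] [0.6051 0.0081 0.    ]
top carton_amp 0.96 [224.3 146.1] [ 0.7808 -0.0506  0.    ]
top carton_amp 0.61 [207.3 204.1] [6.096e-01 1.000e-04 0.000e+00]
top vial_big 0.4 [249.6 212.4] [ 0.5827 -0.1204  0.    ]
top tape_roll 0.62 [267.9 168.6] [ 0.71   -0.1768  0.    ]
```

```bash
python3 - <<'E'
import cv2
a=cv2.imread("pics/top0.png")[120:280,90:300];cv2.imwrite("pics/topc.png",cv2.resize(a,None,fx=3.7,fy=3.7,interpolation=2))
a=cv2.imread("pics/scene0.png")[130:245,110:290];cv2.imwrite("pics/scenec.png",cv2.resize(a,None,fx=4.4,fy=4.4,interpolation=2))
E
```

```text
(no output)
```

View pics/topc.png

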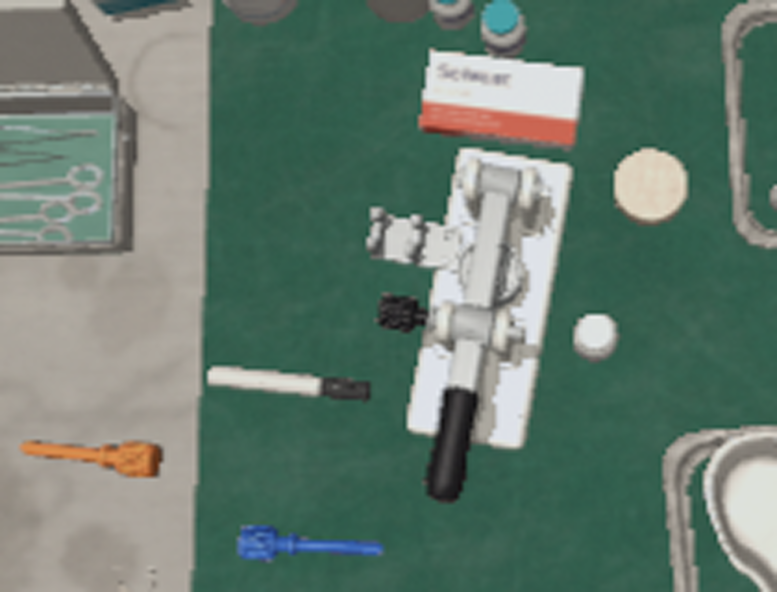

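View pics/scenec.png

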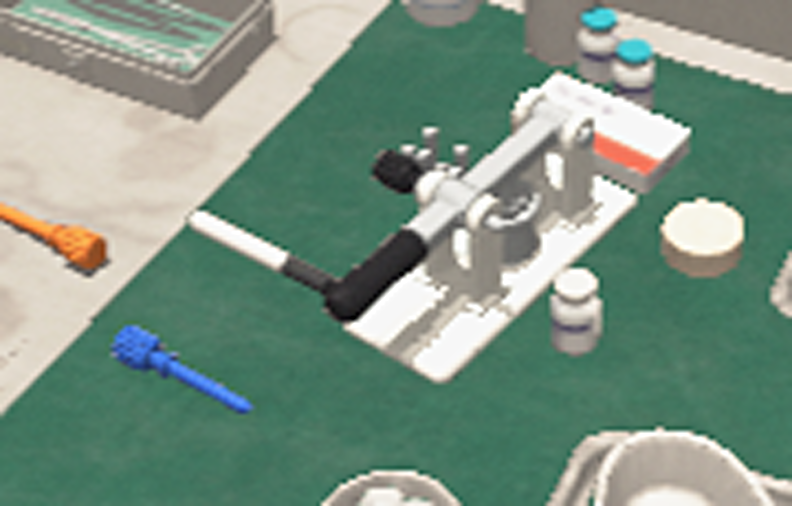

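```bash
python3 - <<'E'
from h import *
C=np.array([atz("top",(90+u/3.7,120+v/3.7),.017)[:2] for u,v in[(458,150),(572,165),(523,447),(408,432)]])
print(C.round(4),C.mean(0))
d=(C[0]+C[1]-C[2]-C[3])/2;y=(C[0]+C[3]-C[1]-C[2])/2
print(np.linalg.norm(d),np.linalg.norm(y),np.arctan2(d[1],d[0]),np.arctan2(-y[0],y[1]))
def tri(a,b):
    A=[];B=[]
    for c,p in(("top",a),("scene",b)):
        o,d=ray(c,p);d/=np.linalg.norm(d);P=np.eye(3)-np.outer(d,d);A.append(P);B.append(P@o)
    X=np.linalg.lstsq(np.vstack(A),np.hstack(B),rcond=None)[0];return X.round(4),[ (proj(c,X)-p).round(1) for c,p in(("top",a),("scene",b))]
print("knob",atz("top",(90+400/3.7,120+312/3.7),.09),atz("scene",(110+398/4.4,130+171/4.4),.09),tri((198.1,204.3),(200.4,169)))
print("bore",tri((209,202.7),(208.3,171.8)));print("park",tri((190.4,178.9),(204.5,161.1)))
print("grip",tri((209,243),(189.2,196)));print("hinge",tri((223,170.4),(237.4,157.6)))
# tab posts
print("tabs tops", [atz("top",(90+u/3.7,120+v/3.7),.056).round(4) for u,v in[(377,215),(376,250),(416,221),(414,256)]])
# dark knob blobs
for c,(u0,u1,v0,v1) in dict(top=(185,206,195,214),scene=(192,207,160,178)).items():
    im=cv2.imread(f"pics/{c}0.png")[v0:v1,u0:u1].max(2); m=(im<75).astype(np.uint8)
    n,l,s,ce=cv2.connectedComponentsWithStats(m);i=1+np.argmax(s[1:,4]);p=ce[i]+[u0,v0];print(c,s[i],p,atz(c,p,.09).round(4))
E
```

```text
[[ 0.7332 -0.021 ]
 [ 0.7192 -0.1092]
 [ 0.5025 -0.0679]
 [ 0.5159  0.0181]] [ 0.61767801 -0.04498657]
0.22068992768193804 0.08819934736976331 -0.1833716761440457 -0.1557088510458226
knob [0.59604348 0.01437798 0.09      ] [0.5968035  0.01023951 0.09      ] (array([0.5974, 0.013 , 0.0878]), [array([ 0.6, -0.4]), array([-0.6,  0. ])])
bore (array([ 0.6005, -0.0137,  0.0848]), [array([ 0., -0.]), array([-0.,  0.])])
park (array([0.6737, 0.0412, 0.0485]), [array([-0.,  0.]), array([ 0., -0.])])
grip (array([ 0.4945, -0.0115,  0.0789]), [array([-0.4,  0.2]), array([ 0.4, -0. ])])
hinge (array([ 0.6901, -0.0583,  0.0876]), [array([ 2.4, -1.4]), array([-2.4,  0.2])])
tabs tops [array([0.6743, 0.0359, 0.056 ]), array([0.6479, 0.0365, 0.056 ]), array([0.6691, 0.007 , 0.056 ]), array([0.6427, 0.0086, 0.056 ])]
top [  7   5  14  10 103] [197.73786408 204.32038835] [0.5961 0.0153 0.09  ]
scene [ 3  4 11 10 72] [199.90277778 168.68055556] [0.5968 0.0121 0.09  ]
```

```bash
cat > ov.py <<'E'
from h import *
# crusher pose + park/bore local x ; draw wireframes
def W(p,c,yaw): 
    s,k=np.sin(yaw),np.cos(yaw);return [c[0]+k*p[0]-s*p[1],c[1]+s*p[0]+k*p[1],p[2]]
def box(x0,x1,y0,y1,z0,z1): 
    P=[(x,y,z) for x in(x0,x1) for y in(y0,y1) for z in(z0,z1)]
    return [(P[a],P[b]) for a in range(8) for b in range(a) if bin(a^b).count("1")==1]
def draw(files,out,c,yaw,kx,px,py,crops,f=9):
    L=[(l,(0,0,255)) for l in box(-.1125,.1125,-.045,.045,.017,.017)]
    L+=[(l,(255,0,0)) for l in box(kx-.012,kx+.012,.039,.065,.078,.102)]
    for y0 in(py-.006,py-.036):
        for a,b in((-.016,-.0065),(.0065,.016)): L+=[(l,(0,200,0)) for l in box(px+a,px+b,y0,y0+.006,.04,.056)]
    o=[]
    for cam,fn in files.items():
        u0,v0,w,h=crops[cam];im=cv2.resize(cv2.imread(fn)[v0:v0+h,u0:u0+w],None,fx=f,fy=f,interpolation=2)
        for (a,b),col in L:
            A,B=[tuple(int(t) for t in ((proj(cam,W(p,c,yaw))-[u0,v0]+.5)*f)) for p in(a,b)];cv2.line(im,A,B,col,1)
        o.append(im)
    cv2.imwrite(out,np.hstack(o)[:600,:800])
E
python3 - <<'E'
from ov import *
draw(dict(top="pics/top0.png",scene="pics/scene0.png"),"pics/ov1.png",(.6177,-.045),-.175,-.0315,.0285,.0935,dict(top=(186,160,40,60),scene=(185,145,40,60)),10)
E
```

```text
(no output)
```

View pics/ov1.png

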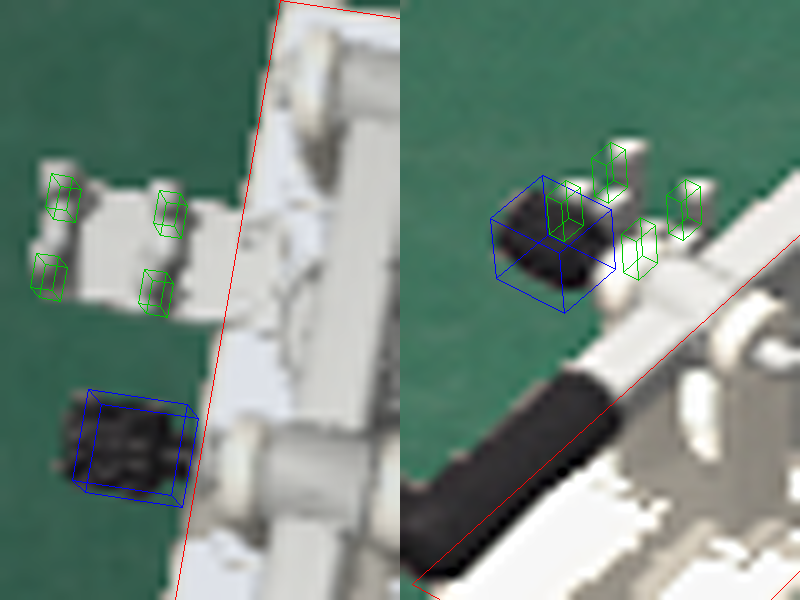

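```bash
sed -i 's/kx+.012,.039,.065/kx+.012,.0435,.0695/' ov.py; python3 - <<'E'
from ov import *
draw(dict(top="pics/top0.png",scene="pics/scene0.png"),"pics/ov2.png",(.6177,-.045),-.175,-.0305,.0325,.0940,dict(top=(186,160,40,60),scene=(185,145,40,60)),10)
for n,p in dict(knob=(-.0305,.0565,.09),park=(.0325,.094,.045)).items(): print(n,np.round(W(p,(.6177,-.045),-.175),4))
E
```

```text
knob [0.5975 0.0159 0.09  ]
park [0.6661 0.0419 0.045 ]
```

View pics/ov2.png

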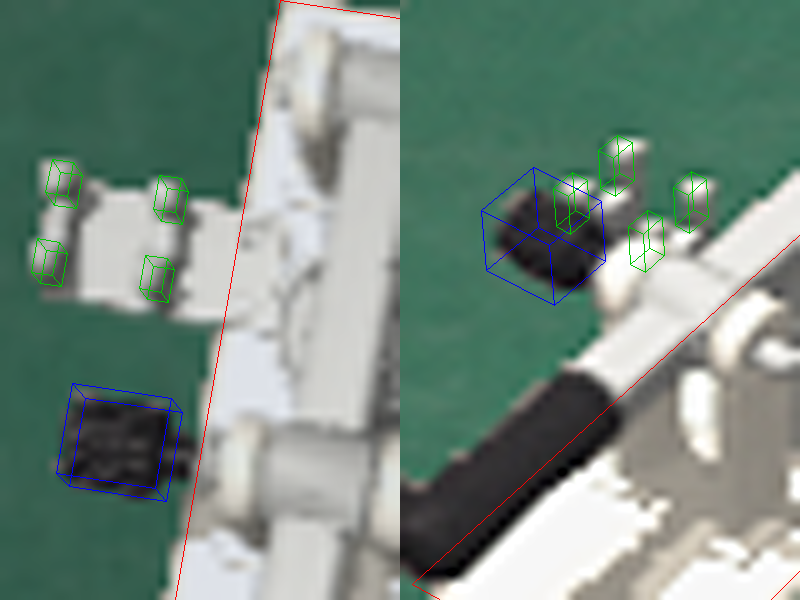

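Knob is at top px (198,204), scene px (200,169). Black-knobbed pin in the clevis is the one meant: the orange (115,243), blue (160,267) and far-right (380,246) look-alikes lie loose. Overlays fit knob and bracket prongs to about 2 mm.

```bash
python3 -m handwheel '[{"delta_pos":[0.51,-0.987,0],"dr":[0,0,-3.72]},{"delta_pos":[0.51,-0.987,0],"dr":[0,0,-3.72]},{"delta_pos":[0.51,-0.987,0],"dr":[0,0,-3.72]},{"delta_pos":[0.51,-0.987,0],"dr":[0,0,-3.72]},{"delta_pos":[0.51,-0.987,0],"dr":[0,0,-3.72]},{"delta_pos":[0.51,-0.987,0],"dr":[0,0,-3.72]},{"delta_pos":[0.51,-0.987,0],"dr":[0,0,-3.72]},{"delta_pos":[0.51,-0.987,0],"dr":[0,0,-3.72]},{"delta_pos":[0.51,-0.987,0],"dr":[0,0,-3.72]},{"delta_pos":[0.51,-0.987,0],"dr":[0,0,-3.72]}]' -1
python3 -m handwheel '[{"delta_pos":[0.51,-0.987,-0.2],"dr":[0,0,-3.72]},{"delta_pos":[0.51,-0.987,-0.2],"dr":[0,0,-3.72]},{"delta_pos":[0.51,-0.987,-0.2],"dr":[0,0,-3.72]},{"delta_pos":[0.51,-0.987,-0.2],"dr":[0,0,-3.72]},{"delta_pos":[0.51,-0.987,-0.2],"dr":[0,0,-3.72]},{"delta_pos":[0.51,-0.987,-0.2],"dr":[0,0,-3.72]},{"delta_pos":[0.51,-0.987,-0.2],"dr":[0,0,-3.72]},{"delta_pos":[0.51,-0.987,-0.2],"dr":[0,0,-3.72]},{"delta_pos":[0.51,-0.987,-0.2],"dr":[0,0,-3.72]},{"delta_pos":[0.51,-0.987,-0.2],"dr":[0,0,-3.72]}]'
python3 -m handwheel '[{"delta_pos":[0,0,0],"dr":[0,0,0]},{"delta_pos":[0,0,0],"dr":[0,0,0]}]'
```

```text
t: 2.2
eef_pos: [0.4457, 0.3111, 0.2459]
ee_rot: [-3.141, 0.0, -1.1]
force: [1.1, 0.6, 0.7]
width: 0.0876
gripper_force: 0.0
t: 3.2
eef_pos: [0.5989, 0.0149, 0.1855]
ee_rot: [-3.141, 0.0, -1.749]
force: [1.0, 0.4, -0.1]
width: 0.0876
gripper_force: 0.0
t: 3.4
eef_pos: [0.5983, 0.0154, 0.1852]
ee_rot: [3.141, -0.0, -1.748]
force: [1.4, -0.6, 0.1]
width: 0.0882
gripper_force: 0.0
```

```bash
python3 -m handwheel '[{"delta_pos":[0,0,-0.8],"dr":[0,0,0]},{"delta_pos":[0,0,-0.8],"dr":[0,0,0]},{"delta_pos":[0,0,-0.8],"dr":[0,0,0]},{"delta_pos":[0,0,-0.5],"dr":[0,0,0]},{"delta_pos":[0,0,-0.27],"dr":[0,0,0]},{"delta_pos":[0,0,0],"dr":[0,0,0]}]'
python3 -m handwheel '[{"delta_pos":[0,0,0],"dr":[0,0,0]},{"delta_pos":[0,0,0],"dr":[0,0,0]},{"delta_pos":[0,0,0],"dr":[0,0,0]},{"delta_pos":[0,0,0],"dr":[0,0,0]},{"delta_pos":[0,0,0],"dr":[0,0,0]},{"delta_pos":[0,0,0],"dr":[0,0,0]}]' 1 15
```

```text
t: 4.0
eef_pos: [0.5977, 0.0168, 0.0899]
ee_rot: [3.14, -0.001, -1.745]
force: [0.1, -0.2, 0.1]
width: 0.0877
gripper_force: 0.0
t: 4.6
eef_pos: [0.5983, 0.0162, 0.0906]
ee_rot: [-3.141, 0.0, -1.746]
force: [-0.4, -0.2, -0.5]
width: 0.0453
gripper_force: 0.0
```

```bash
python3 -m handwheel '[{"delta_pos":[0,0,0],"dr":[0,0,0]},{"delta_pos":[0,0,0],"dr":[0,0,0]},{"delta_pos":[0,0,0],"dr":[0,0,0]},{"delta_pos":[0,0,0],"dr":[0,0,0]},{"delta_pos":[0,0,0],"dr":[0,0,0]},{"delta_pos":[0,0,0],"dr":[0,0,0]}]' 1 20
```

```text
t: 5.2
eef_pos: [0.5982, 0.0162, 0.0904]
ee_rot: [3.141, -0.0, -1.746]
force: [-0.3, -0.8, 1.0]
width: 0.0231
gripper_force: 20.0
```

```bash
python3 -m handwheel '[{"delta_pos":[0.058,0.328,0],"dr":[0,0,0]},{"delta_pos":[0.058,0.328,0],"dr":[0,0,0]},{"delta_pos":[0.058,0.328,0],"dr":[0,0,0]}]'
```

```text
t: 5.5
eef_pos: [0.6037, 0.0467, 0.0905]
ee_rot: [-3.141, 0.0, -1.746]
force: [-0.2, -0.4, -0.5]
width: 0.0237
gripper_force: 20.0
```

```bash
python3 -m handwheel '[{"delta_pos":[0.058,0.328,0],"dr":[0,0,0]},{"delta_pos":[0.058,0.328,0],"dr":[0,0,0]},{"delta_pos":[0.058,0.328,0],"dr":[0,0,0]},{"delta_pos":[0.058,0.328,0],"dr":[0,0,0]},{"delta_pos":[0.058,0.328,0],"dr":[0,0,0]},{"delta_pos":[0,0,0],"dr":[0,0,0]},{"delta_pos":[0,0,0],"dr":[0,0,0]}]'
python3 - <<'E'
from ov import *
for c in("scene","top"): cv2.imwrite(f"pics/{c}1.png",grab_frame(c)[:,:,::-1])
o=[]
for c,(u,v,w,h) in dict(top=(160,160,64,60),scene=(150,130,64,60)).items(): o.append(cv2.resize(cv2.imread(f"pics/{c}1.png")[v:v+h,u:u+w],None,fx=6.2,fy=6.2,interpolation=2))
cv2.imwrite("pics/c1.png",np.hstack(o))
E
```

```text
t: 6.2
eef_pos: [0.6121, 0.0951, 0.0903]
ee_rot: [3.141, -0.0, -1.746]
force: [0.3, -0.1, -0.5]
width: 0.0236
gripper_force: 20.0
```

View pics/c1.png

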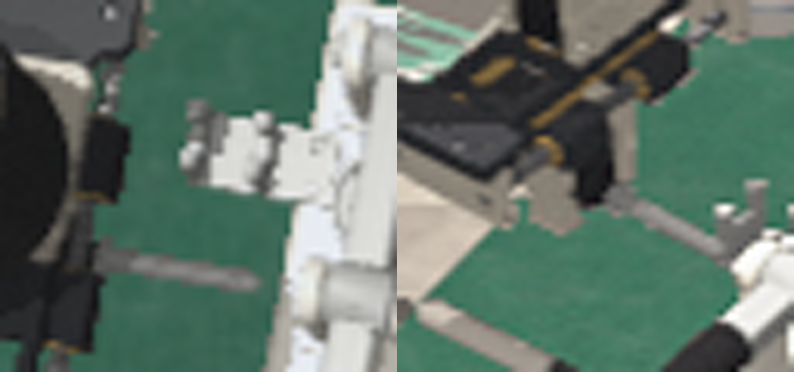

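```bash
python3 - <<'E'
from h import *
for z in(.085,.09): print(atz("top",(160+258/6.2-.5,160+282/6.2-.5),z).round(4),atz("top",(160+120/6.2-.5,160+259/6.2-.5),z).round(4),atz("scene",(150+(724-397)/6.2-.5,130+252/6.2-.5),z).round(4))
y=np.array([.174,.985]); K=np.array([.6121,.0951]);print(K-.091*y)
E=np.array([.6661,.0419])
print("TCP target",E+(.027+.007)*y, (E+.034*y-K)/.03)
E
```

```text
[0.5948 0.0071 0.085 ] [0.6061 0.0657 0.085 ] [0.5989 0.0057 0.085 ]
[0.5941 0.0065 0.09  ] [0.6053 0.0648 0.09  ] [0.5942 0.0027 0.09  ]
[0.596266 0.005465]
TCP target [0.672016 0.07539 ] [ 1.9972 -0.657 ]
```

```bash
python3 -m handwheel '[{"delta_pos":[0.4,-0.131,0],"dr":[0,0,0]},{"delta_pos":[0.4,-0.131,0],"dr":[0,0,0]},{"delta_pos":[0.4,-0.131,0],"dr":[0,0,0]},{"delta_pos":[0.4,-0.131,0],"dr":[0,0,0]},{"delta_pos":[0.4,-0.131,0],"dr":[0,0,0]},{"delta_pos":[0,0,-0.4],"dr":[0,0,0]},{"delta_pos":[0,0,0],"dr":[0,0,0]},{"delta_pos":[0,0,0],"dr":[0,0,0]}]'
python3 - <<'E'
from ov import *
for c in("scene","top"): cv2.imwrite(f"pics/{c}2.png",grab_frame(c)[:,:,::-1])
draw(dict(top="pics/top2.png",scene="pics/scene2.png"),"pics/c2.png",(.6177,-.045),-.175,-.0305,.0325,.0940,dict(top=(180,160,40,60),scene=(185,145,40,60)),10)
E
```

```text
t: 7.1
eef_pos: [0.6714, 0.0751, 0.0775]
ee_rot: [3.14, -0.001, -1.746]
force: [0.8, -0.1, 0.1]
width: 0.0235
gripper_force: 20.0
```

View pics/c2.png

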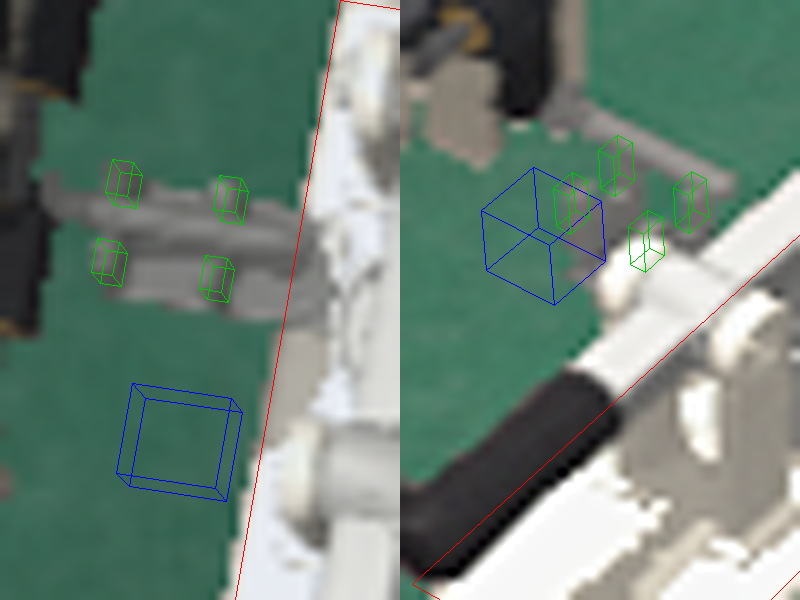

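```bash
python3 - <<'E'
from h import *
y=np.array([.174,.985]);K=np.array([.6714,.0751])
for c,o in(("top",(180,160)),("scene",(185,145))):
  for s in(.031,.05,.07,.091):
    for z in (.0757,.0775):
      p=(proj(c,[*(K-s*y),z])-o+.5)*10+([400,0] if c=="scene" else [0,0]);print(c,s,z,p.round())
# observed shank centre line via row/col profile
g=cv2.imread("pics/top2.png").astype(int);a=cv2.imread("pics/top0.png").astype(int)
d=np.abs(g-a).sum(2)[160:200,180:212];print("\n".join(" ".join("%3d"%v for v in r) for r in g[172:192,184:210].sum(2)//3))
E
```

```text
top 0.031 0.0757 [ 80. 201.]
top 0.031 0.0775 [ 79. 200.]
top 0.05 0.0757 [150. 212.]
top 0.05 0.0775 [149. 210.]
top 0.07 0.0757 [224. 223.]
top 0.07 0.0775 [223. 221.]
top 0.091 0.0757 [301. 234.]
top 0.091 0.0775 [300. 233.]
scene 0.031 0.0757 [575. 112.]
scene 0.031 0.0775 [574. 107.]
scene 0.05 0.0757 [622. 135.]
scene 0.05 0.0775 [622. 131.]
scene 0.07 0.0757 [673. 160.]
scene 0.07 0.0775 [673. 156.]
scene 0.091 0.0757 [727. 187.]
scene 0.091 0.0775 [727. 182.]
 74  83  84  85  84  81  79  79  81  82  81  82  82  85  86  86  83  80  79  79  80  80  79  79  80  78
 75  84  86  86  83  82  82  82  83  83  84  83  82  83  87  86  83  80  79  79  80  79  78  79  79  78
 75  83  83  83  81  80  81  82  82  83  83  85  84  84  86  86  82  81  80  78  79  79  77  77  78  77
 75  81  81  80  81  80  80  82  84  85  83  81  82  82  83  83  82  80  79  78  78  78  78  78  78  77
 79  80  80  79  81  81  88  91  90  85  81  81  80  81  81  81  82  81  79  79  77  79  79  80  79  80
 83  83  81  78  79  81  88  95  87  78  79  79  80  81  81  82  84  81  80  78  80  81  81  81  80  80
 79 
[... 751 characters left out ...]
  94  76  86  93  95  95  96  95  95  96  95  93  87  92  96  96  97  96  98
 32  77  85  83  83 105 108  88  76 113 124 125 124 124 124 124 121 113  89  81  91  97  97  97  97  97
 33  75  86  83  81  83  83  79  85 116 126 126 127 127 127 124 126 106  83  83 115 126 126 108  97  97
 71  83  83  81  80  80  81  78  94 119 126 126 126 126 126 118 113  97  81 104 125 129 129 129 128 128
 70  82  80  80  80  80  82  89 111 131 132 128 127 128 127 120  98  83  78 115 127 129 129 130 130 124
 70  82  82  81  82  81  80  80  86  91  91  91  93 106 120 133 118  89  76 116 128 130 129 130 130 134
 72  83  83  83  83  83  81  81  83  83  82  83  84  87  89  92  90  86  87 106 122 135 136 132 131 129
```

```bash
python3 -m handwheel '[{"delta_pos":[0.06,-0.01,0],"dr":[0,0,0]},{"delta_pos":[0,0,-0.25],"dr":[0,0,0]},{"delta_pos":[0,0,-0.25],"dr":[0,0,0]},{"delta_pos":[0,0,-0.2],"dr":[0,0,0]},{"delta_pos":[0,0,0],"dr":[0,0,0]}]'
```

```text
t: 7.7
eef_pos: [0.6734, 0.0749, 0.056]
ee_rot: [3.14, -0.001, -1.746]
force: [0.6, 1.0, -0.3]
width: 0.0238
gripper_force: 20.0
```

```bash
python3 -m handwheel '[{"delta_pos":[0,0,-0.1],"dr":[0,0,0]},{"delta_pos":[0,0,-0.1],"dr":[0,0,0]},{"delta_pos":[0,0,-0.05],"dr":[0,0,0]},{"delta_pos":[0,0,0],"dr":[0,0,0]}]'
```

```text
t: 8.1
eef_pos: [0.6738, 0.0749, 0.0497]
ee_rot: [3.141, -0.0, -1.746]
force: [-0.2, 0.7, -0.3]
width: 0.023
gripper_force: 20.0
```

```bash
python3 -m handwheel '[{"delta_pos":[0,0,-0.05],"dr":[0,0,0]},{"delta_pos":[0,0,-0.05],"dr":[0,0,0]},{"delta_pos":[0,0,0],"dr":[0,0,0]},{"delta_pos":[0,0,0],"dr":[0,0,0]}]'

```

```text
t: 8.5
eef_pos: [0.6741, 0.075, 0.047]
ee_rot: [-3.141, 0.0, -1.746]
force: [-0.5, 0.7, 0.3]
width: 0.0231
gripper_force: 20.0
```

```bash
python3 -m handwheel '[{"delta_pos":[0,0,0],"dr":[0,0,0]},{"delta_pos":[0,0,0],"dr":[0,0,0]},{"delta_pos":[0,0,0],"dr":[0,0,0]},{"delta_pos":[0,0,0],"dr":[0,0,0]},{"delta_pos":[0,0,0],"dr":[0,0,0]},{"delta_pos":[0,0,0],"dr":[0,0,0]}]' -0.14
python3 -m handwheel '[{"delta_pos":[0,0,0.3],"dr":[0,0,0]},{"delta_pos":[0,0,0.8],"dr":[0,0,0]},{"delta_pos":[0,0,1],"dr":[0,0,0]},{"delta_pos":[0,0,1],"dr":[0,0,0]},{"delta_pos":[0,0,1],"dr":[0,0,0]},{"delta_pos":[-0.8,0.6,0.8],"dr":[0,0,0]},{"delta_pos":[-1,0.6,0],"dr":[0,0,0]},{"delta_pos":[-1,0.6,0],"dr":[0,0,0]},{"delta_pos":[-1,0.6,0],"dr":[0,0,0]},{"delta_pos":[-1,0.6,0],"dr":[0,0,0]}]'
python3 - <<'E'
from ov import *
for c in("scene","top"): cv2.imwrite(f"pics/{c}3.png",grab_frame(c)[:,:,::-1])
draw(dict(top="pics/top3.png",scene="pics/scene3.png"),"pics/c3.png",(.6177,-.045),-.175,.0325,.0325,.0940,dict(top=(170,160,40,60),scene=(185,145,40,60)),10)
E
```

```text
t: 9.1
eef_pos: [0.674, 0.075, 0.047]
ee_rot: [-3.142, 0.0, -1.746]
force: [-0.5, -0.0, -0.7]
width: 0.0498
gripper_force: 0.0
t: 10.1
eef_pos: [0.5289, 0.1655, 0.1948]
ee_rot: [-3.141, 0.001, -1.747]
force: [0.1, 0.9, -0.5]
width: 0.0493
gripper_force: 0.0
```

View pics/c3.png

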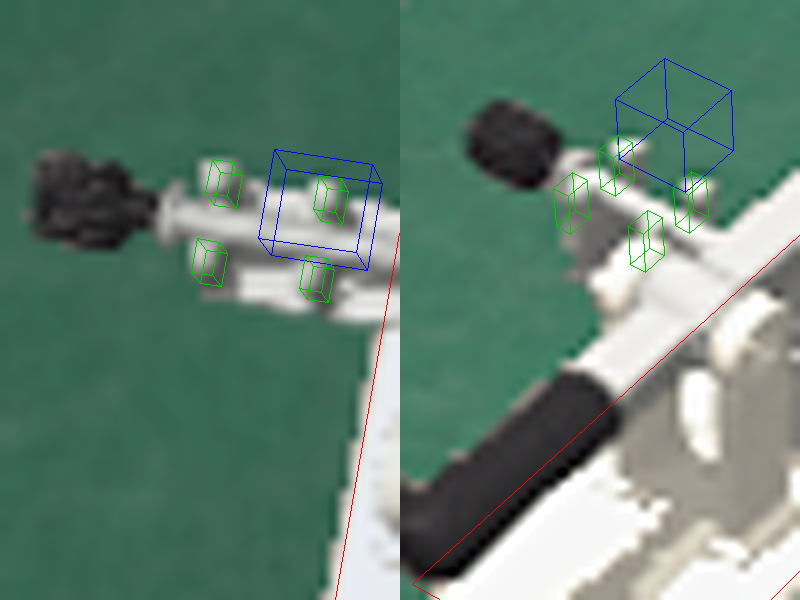

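```bash
python3 - <<'E'
from h import *
P=[]
for c,(u0,u1,v0,v1) in dict(top=(168,188,170,188),scene=(188,203,150,166)).items():
    im=cv2.imread(f"pics/{c}3.png")[v0:v1,u0:u1].max(2); m=(im<75).astype(np.uint8)
    n,l,s,ce=cv2.connectedComponentsWithStats(m);i=1+np.argmax(s[1:,4]);p=ce[i]+[u0,v0];P.append(p)
    print(c,s[i],p.round(1),[atz(c,p,z).round(4) for z in(.04,.045,.05)])
for r in mark_of("top","lock_pin")[:3]: print(r["conf"],atz("top",r["location"],.045))
G=np.array([.4945,-.0125,.09]);print("grip pts",atz("top",(209,243),.09))
# lever direction: grip seen in top0, centroid of black grip
im=cv2.imread("pics/top0.png")[222:258,200:222].max(2);n,l,s,ce=cv2.connectedComponentsWithStats((im<75).astype(np.uint8));i=1+np.argmax(s[1:,4]);print(s[i],atz("top",ce[i]+[200,222],.09))
E
```

```text
top [ 5  6 13  9 89] [178.4 180. ] [array([0.6734, 0.0756, 0.04  ]), array([0.6723, 0.0747, 0.045 ]), array([0.6712, 0.0738, 0.05  ])]
scene [ 4  5  9  9 57] [196.  159.1] [array([0.6784, 0.0757, 0.04  ]), array([0.6735, 0.0726, 0.045 ]), array([0.6686, 0.0694, 0.05  ])]
0.79 [0.43940375 0.08931735 0.045     ]
0.77 [ 0.47717509 -0.47492714  0.045     ]
0.58 [0.67278317 0.05017835 0.045     ]
grip pts [ 0.49456175 -0.01357248  0.09      ]
[  5   3  14  31 279] [ 0.50135379 -0.02009394  0.09      ]
```

```bash
python3 -c "
from station import *
print(get_state()['q'].round(3))"
```

```text
[ 0.657  0.199 -0.33  -0.    -1.04  -0.83 ]
```

```bash
python3 -m handwheel '[{"delta_pos":[-0.12,-0.567,0],"dr":[0,0,8.18]},{"delta_pos":[-0.12,-0.567,0],"dr":[0,0,8.18]},{"delta_pos":[-0.12,-0.567,0],"dr":[0,0,8.18]},{"delta_pos":[-0.12,-0.567,0],"dr":[0,0,8.18]},{"delta_pos":[-0.12,-0.567,0],"dr":[0,0,8.18]},{"delta_pos":[-0.12,-0.567,0],"dr":[0,0,8.18]},{"delta_pos":[-0.12,-0.567,0],"dr":[0,0,8.18]},{"delta_pos":[-0.12,-0.567,0],"dr":[0,0,8.18]},{"delta_pos":[-0.12,-0.567,0],"dr":[0,0,8.18]},{"delta_pos":[-0.12,-0.567,0],"dr":[0,0,8.18]}]' -1
python3 -m handwheel '[{"delta_pos":[-0.12,-0.567,0],"dr":[0,0,8.18]},{"delta_pos":[0,0,0],"dr":[0,0,0]},{"delta_pos":[0,0,0],"dr":[0,0,0]}]'
```

```text
t: 11.25
eef_pos: [0.4945, -0.0063, 0.1945]
ee_rot: [-3.141, -0.001, -0.313]
force: [-0.1, -1.5, 0.1]
width: 0.0877
gripper_force: 0.0
t: 11.55
eef_pos: [0.4909, -0.0226, 0.1944]
ee_rot: [-3.141, -0.001, -0.18]
force: [-0.1, -0.2, 0.8]
width: 0.0877
gripper_force: 0.0
```

```bash
python3 -m handwheel '[{"delta_pos":[0,0,-0.9],"dr":[0,0,0]},{"delta_pos":[0,0,-0.9],"dr":[0,0,0]},{"delta_pos":[0,0,-0.9],"dr":[0,0,0]},{"delta_pos":[0,0,-0.5],"dr":[0,0,0]},{"delta_pos":[0,0,-0.28],"dr":[0,0,0]},{"delta_pos":[0,0,0],"dr":[0,0,0]}]'
python3 -m handwheel '[{"delta_pos":[0,0,0],"dr":[0,0,0]},{"delta_pos":[0,0,0],"dr":[0,0,0]},{"delta_pos":[0,0,0],"dr":[0,0,0]},{"delta_pos":[0,0,0],"dr":[0,0,0]},{"delta_pos":[0,0,0],"dr":[0,0,0]},{"delta_pos":[0,0,0],"dr":[0,0,0]},{"delta_pos":[0,0,0],"dr":[0,0,0]},{"delta_pos":[0,0,0],"dr":[0,0,0]},{"delta_pos":[0,0,0],"dr":[0,0,0]},{"delta_pos":[0,0,0],"dr":[0,0,0]}]' 1 20
```

```text
t: 12.15
eef_pos: [0.4902, -0.0219, 0.0888]
ee_rot: [3.141, 0.002, -0.177]
force: [-1.1, -0.2, 0.4]
width: 0.088
gripper_force: 0.0
t: 13.15
eef_pos: [0.491, -0.0195, 0.0896]
ee_rot: [-3.138, -0.001, -0.176]
force: [-3.9, 18.5, 0.4]
width: 0.0272
gripper_force: 19.7
```

```bash
python3 -m handwheel '[{"delta_pos":[0.01,0.08,0],"dr":[0,0,0]},{"delta_pos":[0,0,0],"dr":[0,0,0]},{"delta_pos":[0,0,0],"dr":[0,0,0]}]'; python3 - <<'E'
import numpy as np
t=np.linspace(0,1.08,28);dx=.2*-np.diff(np.cos(t))/.03;dz=.2*np.diff(np.sin(t))/.03
for a,b in zip(dx,dz): print([round(a*.985,3),round(-a*.174,3),round(b,3)])
E
```

```text
t: 13.45
eef_pos: [0.491, -0.0191, 0.0896]
ee_rot: [-3.141, -0.001, -0.176]
force: [-0.9, 6.1, -1.9]
width: 0.0269
gripper_force: 19.8
[np.float64(0.005), np.float64(-0.001), np.float64(0.267)]
[np.float64(0.016), np.float64(-0.003), np.float64(0.266)]
[np.float64(0.026), np.float64(-0.005), np.float64(0.265)]
[np.float64(0.037), np.float64(-0.006), np.float64(0.264)]
[np.float64(0.047), np.float64(-0.008), np.float64(0.262)]
[np.float64(0.057), np.float64(-0.01), np.float64(0.26)]
[np.float64(0.068), np.float64(-0.012), np.float64(0.258)]
[np.float64(0.078), np.float64(-0.014), np.float64(0.255)]
[np.float64(0.088), np.float64(-0.015), np.float64(0.251)]
[np.float64(0.097), np.float64(-0.017), np.float64(0.248)]
[np.float64(0.107), np.float64(-0.019), np.float64(0.243)]
[np.float64(0.117), np.float64(-0.021), np.float64(0.239)]
[np.float64(0.126), np.float64(-0.022), np.float64(0.234)]
[np.float64(0.135), np.float64(-0.024), np.float64(0.229)]
[np.float64(0.144), np.float64(-0.025), np.float64(0.223)]
[np.float64(0.153), np.float64(-0.027), np.float64(0.217)]
[np.float64(0.161), np.float64(-0.028), np.float64(0.211)]
[np.float64(0.169), np.float64(-0.03), np.float64(0.204)]
[np.float64(0.177), np.float64(-0.031), np.float64(0.197)]
[np.float64(0.185), np.float64(-0.033), np.float64(0.19)]
[np.float64(0.192), np.float64(-0.034), np.float64(0.182)]
[np.float64(0.199), np.float64(-0.035), np.float64(0.174)]
[np.float64(0.206), np.float64(-0.036), np.float64(0.166)]
[np.float64(0.212), np.float64(-0.037), np.float64(0.157)]
[np.float64(0.218), np.float64(-0.039), np.float64(0.149)]
[np.float64(0.224), np.float64(-0.04), np.float64(0.14)]
[np.float64(0.229), np.float64(-0.04), np.float64(0.13)]
```

```bash
python3 -m handwheel '[{"delta_pos":[0.005,0.02,0.267],"dr":[0,0,0]},{"delta_pos":[0.016,-0.003,0.266],"dr":[0,0,0]},{"delta_pos":[0.026,-0.005,0.265],"dr":[0,0,0]},{"delta_pos":[0.037,-0.006,0.264],"dr":[0,0,0]},{"delta_pos":[0.047,-0.008,0.262],"dr":[0,0,0]},{"delta_pos":[0.057,-0.01,0.26],"dr":[0,0,0]},{"delta_pos":[0.068,-0.012,0.258],"dr":[0,0,0]},{"delta_pos":[0.078,-0.014,0.255],"dr":[0,0,0]},{"delta_pos":[0.088,-0.015,0.251],"dr":[0,0,0]}]'
```

```text
t: 14.35
eef_pos: [0.5031, -0.0214, 0.1604]
ee_rot: [3.141, 0.001, -0.176]
force: [1.3, 1.5, -5.7]
width: 0.0267
gripper_force: 20.0
```

Going well: about 5 N load, as expected for the lever.

```bash
python3 -m handwheel '[{"delta_pos":[0.097,-0.017,0.248],"dr":[0,0,0]},{"delta_pos":[0.107,-0.019,0.243],"dr":[0,0,0]},{"delta_pos":[0.117,-0.021,0.239],"dr":[0,0,0]},{"delta_pos":[0.126,-0.022,0.234],"dr":[0,0,0]},{"delta_pos":[0.135,-0.024,0.229],"dr":[0,0,0]},{"delta_pos":[0.144,-0.025,0.223],"dr":[0,0,0]},{"delta_pos":[0.153,-0.027,0.217],"dr":[0,0,0]},{"delta_pos":[0.161,-0.028,0.211],"dr":[0,0,0]},{"delta_pos":[0.169,-0.03,0.204],"dr":[0,0,0]}]'
```

```text
t: 15.25
eef_pos: [0.5383, -0.0282, 0.2218]
ee_rot: [3.14, 0.003, -0.176]
force: [-6.5, 1.6, 1.0]
width: 0.0267
gripper_force: 19.6
```

```bash
python3 -m handwheel '[{"delta_pos":[0.177,-0.031,0.197],"dr":[0,0,0]},{"delta_pos":[0.185,-0.033,0.19],"dr":[0,0,0]},{"delta_pos":[0.192,-0.034,0.182],"dr":[0,0,0]},{"delta_pos":[0.199,-0.035,0.174],"dr":[0,0,0]},{"delta_pos":[0.206,-0.036,0.166],"dr":[0,0,0]},{"delta_pos":[0.212,-0.037,0.157],"dr":[0,0,0]}]'
```

```text
t: 15.85
eef_pos: [0.5734, -0.035, 0.2546]
ee_rot: [3.139, 0.003, -0.176]
force: [-9.8, 0.4, 5.9]
width: 0.0266
gripper_force: 19.4
```

```bash
python3 -m handwheel '[{"delta_pos":[0.19,-0.034,0.19],"dr":[0,0,0]},{"delta_pos":[0.224,-0.04,0.14],"dr":[0,0,0]},{"delta_pos":[0.229,-0.04,0.13],"dr":[0,0,0]},{"delta_pos":[0,0,0],"dr":[0,0,0]},{"delta_pos":[0,0,0],"dr":[0,0,0]}]'
```

```text
t: 16.35
eef_pos: [0.5945, -0.039, 0.2687]
ee_rot: [3.139, -0.001, -0.176]
force: [-3.8, -4.7, 3.5]
width: 0.0267
gripper_force: 19.7
```

```bash
python3 -m handwheel '[{"delta_pos":[0,0,0],"dr":[0,0,0]},{"delta_pos":[0,0,0],"dr":[0,0,0]},{"delta_pos":[0,0,0],"dr":[0,0,0]},{"delta_pos":[0,0,0],"dr":[0,0,0]},{"delta_pos":[0,0,0],"dr":[0,0,0]},{"delta_pos":[0,0,0],"dr":[0,0,0]},{"delta_pos":[0,0,0],"dr":[0,0,0]}]' -1
python3 -m handwheel '[{"delta_pos":[-0.2,0,0.4],"dr":[0,0,0]},{"delta_pos":[-0.4,0,0.8],"dr":[0,0,0]},{"delta_pos":[-0.6,0,0.8],"dr":[0,0,0]},{"delta_pos":[-0.6,0,0.8],"dr":[0,0,0]},{"delta_pos":[-1,0,0],"dr":[0,0,0]},{"delta_pos":[-1,0.3,0],"dr":[0,0,0]},{"delta_pos":[-1,0.6,0],"dr":[0,0,0]},{"delta_pos":[0,1,0],"dr":[0,0,0]},{"delta_pos":[0,1,0],"dr":[0,0,0]},{"delta_pos":[0,1,0],"dr":[0,0,0]}]'
python3 -m handwheel '[{"delta_pos":[0,1,0],"dr":[0,0,0]},{"delta_pos":[0,1,0],"dr":[0,0,0]},{"delta_pos":[0,1,0],"dr":[0,0,0]},{"delta_pos":[0,1,0],"dr":[0,0,0]},{"delta_pos":[0,0,0],"dr":[0,0,0]},{"delta_pos":[0,0,0],"dr":[0,0,0]}]'
python3 - <<'E'
from h import *
o=[]
for c,(u,v,w,h) in dict(top=(150,120,130,140),scene=(150,100,130,140)).items():
    im=grab_frame(c)[:,:,::-1];o.append(cv2.resize(im[v:v+h,u:u+w],None,fx=3,fy=3,interpolation=2))
cv2.imwrite("pics/c4.png",np.hstack(o))
E
```

```text
t: 17.05
eef_pos: [0.5941, -0.0372, 0.2672]
ee_rot: [-3.142, -0.0, -0.176]
force: [-0.3, -0.4, 0.1]
width: 0.0771
gripper_force: 0.0
t: 18.05
eef_pos: [0.4494, 0.0805, 0.3528]
ee_rot: [-3.14, -0.002, -0.176]
force: [0.8, -0.6, 0.2]
width: 0.0876
gripper_force: 0.0
t: 18.65
eef_pos: [0.4497, 0.2, 0.3518]
ee_rot: [-3.141, -0.0, -0.174]
force: [0.1, -0.2, 0.2]
width: 0.0877
gripper_force: 0.0
```

View pics/c4.png

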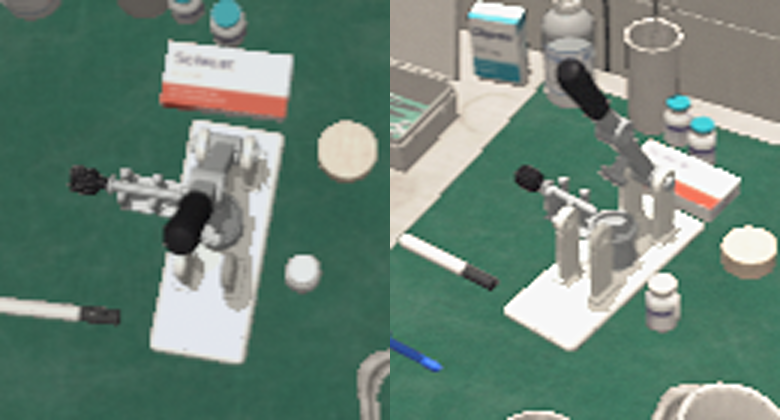

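Picture: the pin lies in both notches, knob outwards (top crop (88,180)); the lever is up (grip at (188,222)); the neighbours have not moved.

```bash
python3 - <<'E'
from ov import *
im=grab_frame("top")
for t in(.9,.95,1.0,1.05,1.1): 
    p=lambda r:W((.0707-r*np.cos(t),.003,.09+r*np.sin(t)),(.6177,-.045),-.175)
    print(t,[((proj(c,p(.19))-o+.5)*3).round() for c,o in(("top",(150,120)),("scene",(150,100)))])
E
```

```text
0.9 [array([184., 256.]), array([173., 115.])]
0.95 [array([185., 245.]), array([178., 105.])]
1.0 [array([186., 234.]), array([183.,  96.])]
1.05 [array([187., 222.]), array([189.,  87.])]
1.1 [array([189., 210.]), array([195.,  78.])]
```

Grip centroid, top (188,222) and scene (193,88), means about 1.05 rad or more. Handing in.

```bash
python3 -c "
from station import *
print(job_done())"
```

```text
the job is handed in; nothing more can be done
None
```

The lock pin is out of the clevis and lies parked in both bracket notches with its knob outwards. The lever is up at about 1.05 rad by the last camera check, the neighbouring things stayed put, and the job is handed in; no verdict came back.

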